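# Lock and set the instrument's adjuster thumbscrew

### The arm

A 6-joint arm with a two-finger parallel gripper is mounted at the origin on the work surface. World frame = base frame: x ahead of the robot, y to its left, z up, the work surface at z = 0. Lengths are in mm, angles in rad, forces in N, time in s.
With the tool pointing down it reaches from about 275 to 725 mm from the base axis. Payload 15.9 kg.
Tool frame: the origin (TCP) lies where the fingers leave the gripper's body, on its centre line; the fingertips stand 73 mm ahead of it and the grasp point (between the pads) lies 54 mm ahead of it; x points along the fingers, y is the direction in which the jaws open and shut, and the axes are right-handed (so a half turn about x gives the same grasp; the last joint's range is limited). The gripper opens to 85 mm and grips with 20 to 120 N. Pads are 22 mm wide; open, the fingers measure 114 mm over their backs; the gripper's body (76 mm by 85 mm) begins 54 mm behind the grasp point. The pads swing forward as they close: fully open they stand 13 mm farther back than shut.
Start: joints at [-1.208, 0.213, -0.034, 1.323, 0, 1.571], TCP at [177.44, -467.441, 303.906] pointing down, gripper open.
Joint ranges: [-2.98, 2.98], [-0.74, 1.72], [-1.14, 1.35], [-2.1, 2.04], [-1.57, 1.44], [-3.14, 3.14]. Speed limits (rad/s): [1.89, 1.89, 2.39, 2.57, 3.14, 3.14].

### API

Orientations are given as a 3x3 rotation matrix whose columns are the frame's x, y, z axes.
In Python, from workcell import * gives the robot as it stands. The module is installed in compiled form; this text tells all that it offers. Calls block until the motion is done:
- goto(position, orientation): joint-space move of the TCP to a pose.
- servo_line(position, rotation=None, velocity=150): straight line of the TCP; rotation=None keeps the orientation; velocity is the mean speed in mm/s.
- goto_joints(angles): joint-space move.
- command_gripper(opening, force=None): finger opening in mm; force is the grip in N (None keeps the last); returns when the fingers have stopped.
- pause(seconds).
- ik(position, orientation): joint angles nearest the present ones, or None.
- read_state(): the state.
- read_camera(name): name is "side" or "top"; returns (picture, depth): 384x512x3 uint8, blue, green, red; 384x512 float32, mm along the optical axis (not along the pixel's ray), 0 where there is no reading.
- get_calibration(name): a dict with "K" (3x3 intrinsics, pixels), "D" ([k1, k2, p1, p2, k3] as OpenCV has them; the pictures are not rectified), "rvec" (rotation vector, rad) and "tvec" (3), from world to camera coordinates, as OpenCV has them. Camera axes: x right, y down, z forward; pixel columns grow to the right and rows downward; lengths in mm; the calibration is good to about 2 mm. A picture is of the moment at which its call begins. get_calibration takes no time and is no camera call.
A pose or a line that the arm cannot do raises Unreachable and nothing moves.
- close_job(): hands the job in, once; it reports no verdict.
The state is a dict: "time": time; "joint_positions": joint angles; "joint_velocities": joint speeds; "effort": joint torques, N m; "tool_pos": TCP position; "tool_rot": TCP orientation; "ft_force": force on the tool from outside, world axes, zero at the start; "moment": the same for the moment, N m; "grip_width": finger opening in mm.
Only numpy, scipy, OpenCV 4.12 (cv2) and the standard library are available. Lean on these libraries where they do the work, as an engineer would, in place of code of your own. Each camera call takes 0.05 s, during which the arm holds its last target.

### The job

Lock the adjuster of the round brass instrument: lift the applicator out of its block, dip its tip into the small deep pot, touch the tip to the top of the thumbscrew, and put the applicator back upright in its block as you found it. Then turn the thumbscrew clockwise until it seats, back it off a quarter turn, and finish with the thumbscrew still gripped and held there: do not let go. Leave the pot standing where it is and do not disturb the other things on the bench.

Things in the scene. Friction and masses are not known exactly. Their poses are not given: they have to be found in the camera images.
- instrument: fixed round instrument, a brass-rimmed black drum 170 across, rim 40 high, with low brass bars (up to 44 high) on its deck and the thumbscrew upright in its middle; origin: centre of its underside on the bench; fixed, turned by some yaw
- thumbscrew (a joint): angle of the thumbscrew from its seat, rad: 0 = seated (hard stop), grows counter-clockwise seen from above (backing off), so clockwise lowers it; a quarter turn back is 1.571; it starts between 0.6 and 1.25 and can go to 3.6. It stays where left (friction about 0.06 N m) and does not rise or sink. At 0 the wing lies along the instrument's x axis
- screw_grip (a point): steel thumbscrew with an upright flat wing to grip: wing 42 long (along this point's x), 12 thick (y), 32 tall, standing from 56 to 88 above the bench on a round flange 40 across (50 to 56 high). This point is on the screw's vertical axis inside the wing, 78 above the bench (10 below the wing's top); it turns with the screw
- screw_top (a point): the point to touch with the applicator: top of the 8 across stud end that stands 4 proud in the middle of the wing's top, 92 above the bench
- applicator_grip (a point): middle of the applicator's upright round black handle (16 across, 50 tall): loose, about 50 g. Below the handle is a round collar 32 across, 5 thick, that rests on the block's top with its underside 30 below this point; below the collar a thin stem 8 across runs down to a tip 5 across. z axis is up, along the handle
- applicator_tip (a point): lower end of the applicator, 85 below the middle of the handle on the same axis; at the start it is hidden in the block's bore
- applicator_collar (a point): centre of the underside of the applicator's collar, 30 below the middle of the handle and 55 above the tip
- block_hole0 (a point): mouth of the bore (21 across, right through, vertical) in the middle of the top of the fixed square aluminium block, 64 x 64 and 65 tall; the applicator stands in it with its collar on the block's top
- pot_rim (a point): centre of the mouth of the small deep aluminium pot: loose, about 150 g, straight-sided, 58 across outside, 52 inside, rim 36 above the bench, inner floor 4 above the bench (32 below this point)
- flask: bystander, leave alone: metal solvent flask, 68 across, 140 tall; origin: centre of its underside
- dish_screws: bystander, leave alone: shallow aluminium dish with a few small screws, 84 across, 20 tall (not the pot); origin: centre of its underside
- dish_empty: bystander, leave alone: shallow empty aluminium dish, 84 across, 20 tall (not the pot); origin: centre of its underside
- driver_a: bystander, leave alone: black-handled screwdriver lying flat, 160 long, 26 thick; origin: centre of its underside
- driver_b: bystander, leave alone: shorter black-handled screwdriver lying flat, 130 long, 26 thick; origin: centre of its underside
- frame: bystander, leave alone: slotted aluminium plate, 50 x 90 x 5, lying flat; origin: centre of its underside
- remote: bystander, leave alone: black hand remote, 38 x 85 x 14, lying flat; origin: centre of its underside
- spacer: bystander, leave alone: small brass spacer ring, 26 across, 10 tall; origin: centre of its underside
Things that resemble listed ones, but are neither listed nor needed, are in the scene too. What is shaped like the part that bears block_hole0 but blue or turquoise is not meant. Of the things that look like the instrument, the smaller one is meant.

How it is judged (in metres and radians):
On the way, in this order (a step that is already met when the one before it is completed fails the run):
1. the applicator's tip is dipped in the pot, at least 8 mm below its rim (horizontal distance between applicator_tip and pot_rim below 0.026 m and z of applicator_tip in the frame of pot_rim below -0.008 m), for 0.1 s.
2. the tip touches the top of the thumbscrew (distance between applicator_tip and screw_top below 0.024 m and contact force between applicator and instrument above 0.05 N), for 0.04 s.
3. the applicator stands in its block again and is let go (horizontal distance between applicator_collar and block_hole0 below 0.012 m and z of applicator_collar in the frame of block_hole0 between -0.006 and 0.006 m and angle between applicator_grip's own z axis and vertical below 0.15 rad and contact force between the fingers and applicator below 0.05 N), for 0.2 s.
4. the thumbscrew is turned clockwise until it seats (within 0.07 rad of its stop), in the fingers (value of joint thumbscrew below 0.07 rad and contact force between the fingers and instrument above 1 N), for 0.1 s.
At the end, for the whole second after the job is handed in: Thumbscrew a quarter turn (within 15 degrees) back from its seat, still, gripped by the fingers (over 2 N); applicator upright in its block (collar within 6 mm of the block's top, 12 mm of the bore's centre, tilt under 0.15 rad); pot upright, within 50 mm of its start (value of joint thumbscrew between 1.311 and 1.831 rad and velocity of joint thumbscrew between -0.1 and 0.1 rad/s and contact force between the fingers and instrument above 2 N and distance between the grasp point and screw_grip below 0.03 m and horizontal distance between applicator_collar and block_hole0 below 0.012 m and z of applicator_collar in the frame of block_hole0 between -0.006 and 0.006 m and angle between applicator_grip's own z axis and vertical below 0.15 rad and distance of pot_rim from where it was at the start of the episode below 0.05 m and angle between pot_rim's own z axis and vertical below 0.2 rad); the arm keeps its last pose, push and grip.
It fails at once if a bystander is moved more than 50 mm (distance of any of flask, dish_screws, dish_empty, driver_a, driver_b, frame, remote, spacer from where it was at the start of the episode above 0.05 m).
It fails at once if the pot is tipped over (angle between pot_rim's own z axis and vertical above 0.6 rad).
It also fails if it takes over 61 s, if anything falls off the work surface, if the arm or the gripper's body presses on something with over 40 N, if the wrist force passes 120 N, or if a joint passes its speed limit or range.

## Working session

There is one attempt and no reset: what is moved stays moved. The work goes in short steps, each a Python script; the robot and the scene stay as the last script left them, time stands still between calls to the robot, and variables do not carry over. Pictures are saved under pics/ and viewed, and the job is handed in when it is done.

```bash
mkdir -p pics
python3 - <<'E'
from workcell import *
import cv2, numpy as np
for n in ("side","top"):
    im,d=read_camera(n); cv2.imwrite(f"pics/{n}0.png",im); np.savez(f"{n}0.npz",im=im,d=d)
    cv2.imwrite(f"pics/{n}0b.png",cv2.resize(im,(800,600),interpolation=cv2.INTER_CUBIC))
    c=get_calibration(n); print(n,{k:np.round(np.array(v),4).tolist() for k,v in c.items()}, (d==0).mean())
s=read_state(); print(s['time'],s['tool_rot'],s['grip_width'])
E
```

```text
side {'K': [[399.3831, 0.0, 260.3055], [0.0, 399.3831, 188.9814], [0.0, 0.0, 1.0]], 'D': [-0.1088, 0.0, 0.0, 0.0, 0.0], 'rvec': [2.1641, -0.4456, 0.2001], 'tvec': [-510.2731, 224.8901, 769.8327]} 0.0038503011067708335
top {'K': [[469.0571, 0.0, 262.5297], [0.0, 469.0571, 192.5518], [0.0, 0.0, 1.0]], 'D': [0.0616, 0.0, 0.0, 0.0, 0.0], 'rvec': [2.1593, -2.1636, 0.1509], 'tvec': [-3.0448, 549.4584, 1197.9311]} 0.0037689208984375
0.1 [[-3.56196676e-04  3.54875962e-01 -9.34913325e-01]
 [ 9.29833900e-04 -9.34912862e-01 -3.54876141e-01]
 [-9.99999504e-01 -9.95719805e-04  3.03715364e-06]] 85.11839536866597
```

View pics/side0b.png

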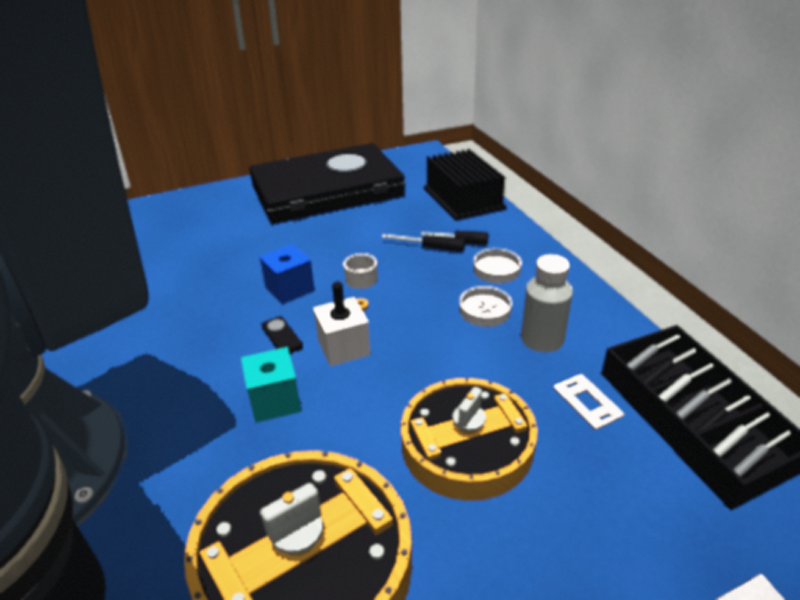

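View pics/top0b.png

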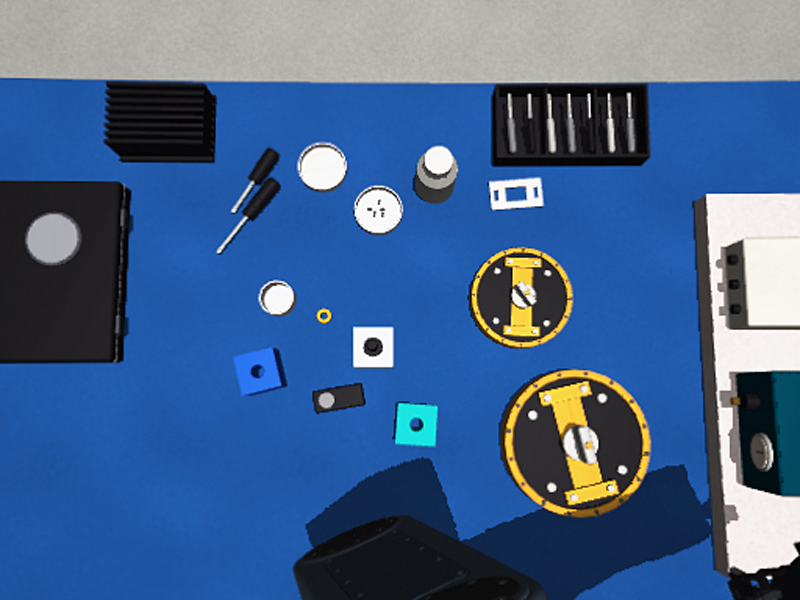

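Instrument candidates (800-px top view): (522,297), smaller, and (575,443), larger, so I take the smaller. Block candidates: white/aluminium (373,347) holding the black applicator, blue (258,371) and turquoise (415,424), so I take the white one. The pot is the small deep cup at (277,298); the dishes at (322,166) and (378,210) are wider and shallow. Next I confirm with crops.

```bash
cat > h.py <<'E'
import cv2, numpy as np
from workcell import *
def cal(n):
    c=get_calibration(n); R=cv2.Rodrigues(np.array(c['rvec'],float))[0]
    return np.array(c['K'],float),np.array(c['D'],float),R,np.array(c['tvec'],float).ravel()
def ray(n,px):
    K,D,R,t=cal(n)
    u=cv2.undistortPoints(np.array(px,float).reshape(-1,1,2),K,D).reshape(-1,2)
    d=np.c_[u,np.ones(len(u))]@R
    return -R.T@t,d
def plane(n,px,z):
    o,d=ray(n,px); return o+d*((z-o[2])/d[:,2])[:,None]
def proj(n,p):
    c=get_calibration(n)
    return cv2.projectPoints(np.array(p,float).reshape(-1,1,3),np.array(c['rvec'],float),np.array(c['tvec'],float),np.array(c['K'],float),np.array(c['D'],float))[0].reshape(-1,2)
def two(pt,ps):
    o1,d1=ray('top',pt);o2,d2=ray('side',ps);d1=d1[0]/np.linalg.norm(d1);d2=d2[0]/np.linalg.norm(d2)
    s=np.linalg.lstsq(np.c_[d1,-d2],o2-o1,rcond=None)[0]
    a=o1+s[0]*d1;b=o2+s[1]*d2
    return (a+b)/2,np.linalg.norm(a-b)
E
python3 - <<'E'
import cv2,numpy as np
t=np.load('top0.npz')['im'];s=np.load('side0.npz')['im']
def crop(im,x0,y0,w,h,f):return cv2.resize(im[y0:y0+h,x0:x0+w],None,fx=f,fy=f,interpolation=cv2.INTER_NEAREST)
a=np.hstack([crop(t,295,152,80,80,5),crop(s,255,240,80,80,5)])
b=np.hstack([crop(t,155,165,100,50,4),crop(s,195,155,100,50,4)])
b=np.hstack([crop(t,160,170,100,70,4),crop(s,190,155,100,70,4)])[:200*2]
cv2.imwrite('pics/c1.png',a);cv2.imwrite('pics/c2.png',b)
E
```

```text
(no output)
```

View pics/c1.png

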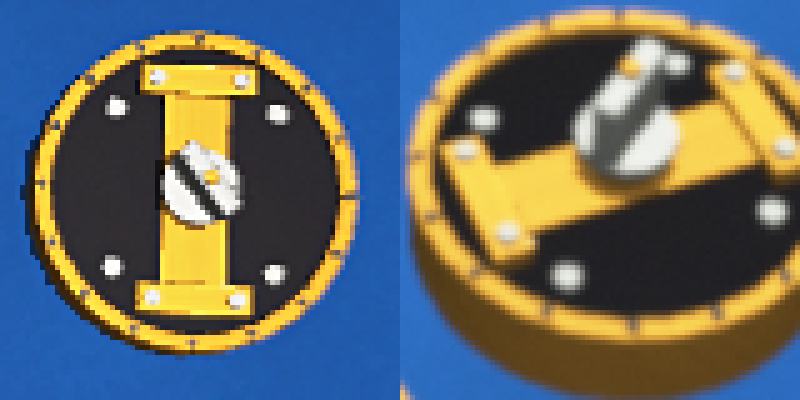

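View pics/c2.png

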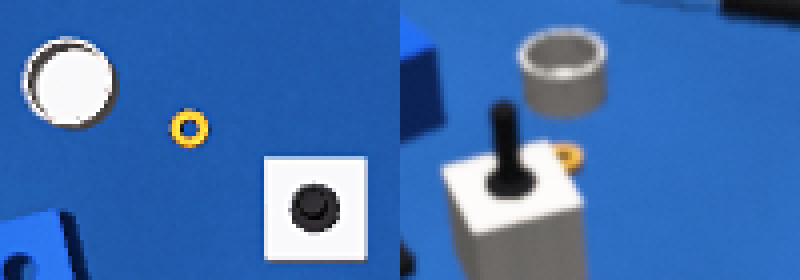

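The crops show the small instrument, bars running up-down, stud at top px (337.4,187.4) / side px (301,253.5), wing about 45° to the bar; the white block has the applicator in it, and the pot is deep with thin walls. Now measuring.

Run:
```python
from h import *
T=np.load('top0.npz');t=T['im'];d=T['d'];S=np.load('side0.npz');s=S['im'];ds=S['d']
hsv=cv2.cvtColor(t,cv2.COLOR_BGR2HSV)
nb=((hsv[...,0]<95)|(hsv[...,0]>130)|(hsv[...,1]<100)).astype(np.uint8) # not blue
def comp(mask,seed):
    n,l=cv2.connectedComponents(mask); return (l==l[seed[1],seed[0]]).astype(np.uint8)
def allpts(n,dd):
    K,D,R,tt=cal(n); v,u=np.mgrid[0:384,0:512]
    uv=cv2.undistortPoints(np.c_[u.ravel(),v.ravel()].astype(float).reshape(-1,1,2),K,D).reshape(-1,2)
    P=(np.c_[uv,np.ones(len(uv))]*dd.ravel()[:,None]-tt)@R
    return P.reshape(384,512,3)
PT=allpts('top',d);PS=allpts('side',ds)
np.savez('pts.npz',PT=PT,PS=PS)
for n,P in(('top',PT),('side',PS)):
    print(n)
    def sel(c,r,z0,z1):
        m=(np.hypot(P[...,0]-c[0],P[...,1]-c[1])<r)&(P[...,2]>z0)&(P[...,2]<z1); return P[m]
    # rough centres from top
    ci=plane('top',[337.4,187.4],92)[0]
    q=sel(ci,40,82,97);print('wing',ci,len(q),q.mean(0)); 
    e=np.linalg.svd(q[:,:2]-q[:,:2].mean(0))[2][0];print('dir deg',np.degrees(np.arctan2(e[1],e[0])), 'center mid', )
    a=(q[:,:2]-q[:,:2].mean(0))@e;print('ext',a.min(),a.max())
    q=sel(ci,100,34,41);(cx,cy),r=cv2.minEnclosingCircle(q[:,:2].astype(np.float32));print('rim',cx,cy,r,np.median(q[:,2]))
    cb=plane('top',[373/1.5625,347/1.5625],120)[0]
    q=sel(cb,60,60,68);print('block',len(q),cv2.minAreaRect(q[:,:2].astype(np.float32)),np.median(q[:,2]))
    q=sel(cb,30,80,125);print('handle',len(q),q.mean(0),q[:,2].max())
    cp=plane('top',[277/1.5625,298/1.5625],36)[0]
    q=sel(cp,45,28,42);print('pot',len(q),cv2.minEnclosingCircle(q[:,:2].astype(np.float32)),np.median(q[:,2]))
# 2D: block contour
wb=(hsv[...,1]<60)&(hsv[...,2]>180)
m=comp(wb.astype(np.uint8),(230,225));c=cv2.findContours(m,cv2.RETR_EXTERNAL,2)[0][0];print('blockpx',cv2.boundingRect(c))
r=cv2.minAreaRect(plane('top',c.reshape(-1,2),65)[:,:2].astype(np.float32));print('block65',r)
m=((hsv[...,2]<80)).astype(np.uint8);m=comp(m,(239,222));c=cv2.findContours(m,cv2.RETR_EXTERNAL,2)[0][0];print('collar',cv2.minEnclosingCircle(c),cv2.minEnclosingCircle(plane('top',c.reshape(-1,2),70)[:,:2].astype(np.float32)))
# brass spacer px
m=comp(nb,(336,175));c=max(cv2.findContours(m,cv2.RETR_EXTERNAL,2)[0],key=len);print('instr',cv2.fitEllipse(c));w=plane('top',c.reshape(-1,2),40)[:,:2].astype(np.float32);print(cv2.minEnclosingCircle(w))
m=comp(nb,(177,192));c=max(cv2.findContours(m,cv2.RETR_EXTERNAL,2)[0],key=len);print('pot',cv2.fitEllipse(c));w=plane('top',c.reshape(-1,2),36)[:,:2].astype(np.float32);print(cv2.minEnclosingCircle(w))
print('stud two view',two([337.4,187.4],[255+(630-400)/5,240+67/5]))
```

```text
top
wing [ 554.97781801 -191.43284505   92.        ] 82 [ 556.33986559 -189.19320654   87.83025085]
dir deg -144.2431441424657 center mid
ext -20.16445743161964 21.04330851955593
rim 556.2981567382812 -190.60604858398438 85.14419555664062 36.86700359209141
block 445 ((470.51361083984375, 57.66920471191406), (63.75425720214844, 61.48461151123047), 89.94827270507812) 65.03652209704855
handle 37 [469.65585165  57.08454764 115.69900032] 124.17010003408136
pot 100 ((556.7526245117188, 220.80514526367188), 28.85836410522461) 35.49494992799013
side
wing [ 554.97781801 -191.43284505   92.        ] 118 [ 556.38275922 -193.02416865   87.06437147]
dir deg -146.2664922757433 center mid
ext -22.53892663476511 19.33690293754011
rim 558.5443115234375 -191.68792724609375 86.42269134521484 37.39648384856821
block 415 ((472.11297607421875, 58.95874786376953), (64.78070831298828, 68.39324188232422), 0.30946919322013855) 64.89919066015551
handle 118 [471.1217614   53.69395013 103.63050733] 120.90797011117395
pot 119 ((557.4629516601562, 219.41708374023438), 30.521648406982422) 32.34053968151476
blockpx (226, 210, 26, 25)
block65 ((470.3493957519531, 57.60577392578125), (63.827091217041016, 60.98565673828125), 89.89119720458984)
collar ((238.25949096679688, 221.85443115234375), 6.128468990325928) ((470.2720031738281, 57.87685775756836), 15.464494705200195)
instr ((333.0699768066406, 190.35877990722656), (64.13668823242188, 65.55559539794922), 80.09485626220703)
((554.74609375, -188.71299743652344), 87.54459381103516)
pot ((177.0577392578125, 190.44650268554688), (21.684907913208008, 23.80592155456543), 117.21662139892578)
((555.3047485351562, 219.01702880859375), 31.88265037536621)
stud two view (array([ 555.93859039, -191.87446077,   91.27320783]), np.float64(1.7999224834360739))
```

```bash
cat >> h.py <<'E'
def ori(deg):
    c,s=np.cos(np.radians(deg)),np.sin(np.radians(deg))
    return np.array([[0,c,s],[0,s,-c],[-1,0,0]],float)
def st(tag=''):
    s=read_state(); print(tag,'t',round(s['time'],2),'p',np.round(s['tool_pos'],1),'f',np.round(s['ft_force'],2),'m',np.round(s['moment'],2),'w',round(s['grip_width'],2),'j6',round(s['joint_positions'][5],3)); return s
def shot(n,name,box=None,f=1):
    im,d=read_camera(n)
    if box: x,y,w,h=box; im=im[y:y+h,x:x+w]
    cv2.imwrite('pics/'+name+'.png',cv2.resize(im,None,fx=f,fy=f,interpolation=cv2.INTER_CUBIC)); return d
B=np.array([470.5,57.3]);P=np.array([556.5,220.]);C=np.array([556.,-191.2])
E
python3 - <<'E'
from h import *
print(ik([*B,260],ori(0)))
goto([*B,230],ori(0)); st('above')
command_gripper(50); servo_line([*B,152],velocity=120); st('down')
command_gripper(10,30); st('grip')
servo_line([*B,172],velocity=60); st('lift20')
shot('side','lift',(190,130,100,110),5)
shot('top','liftt',(180,160,110,100),5)
E
```

```text
[ 0.12118854  0.17248604 -0.19567007  1.20264022  0.          1.69198487]
above t 2.27 p [470.7  56.6 230.1] f [-0.5   0.32  0.83] m [-0.04  0.01  0.01] w 85.43 j6 1.692
down t 3.51 p [470.8  57.4 152.6] f [-0.94  0.62 -0.4 ] m [0.01 0.02 0.01] w 50.18 j6 1.692
grip t 3.91 p [470.9  57.3 152.6] f [-0.59 -0.12  7.24] m [-0.    0.24 -0.06] w 15.04 j6 1.692
lift20 t 4.39 p [470.7  57.3 172.3] f [ 0.07  1.12 -0.69] m [-0.03  0.02 -0.04] w 15.29 j6 1.692
```

View pics/lift.png

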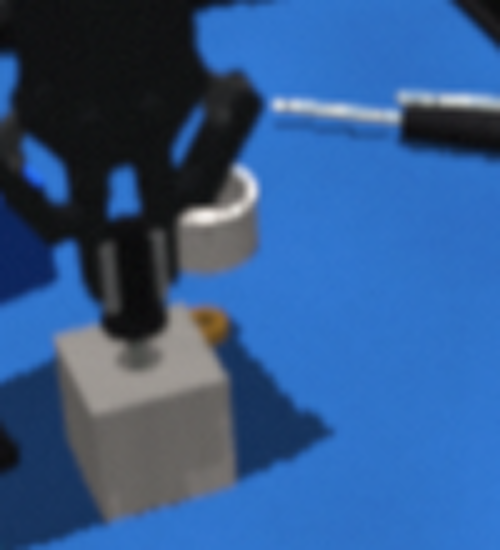

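The picture shows the collar clear of the block (crop 135,325), stem below it, handle upright between the fingers. Lift out and go above the pot.

Run:
```python
from h import *
servo_line([*B,245],velocity=120)
servo_line([*P,205],velocity=200); st('pot')
shot('side','pot1',(190,90,110,110),5)
print(proj('side',[[*P,63],[*P,36]])-np.array([190,90]))
```

```text
pot t 6.34 p [556.2 219.4 205.1] f [ 0.07  0.3  -0.16] m [-0.01 -0.04 -0.02] w 15.16 j6 1.947
[[39.16321819 69.3029856 ]
 [39.80276445 77.77328228]]
```

View pics/pot1.png

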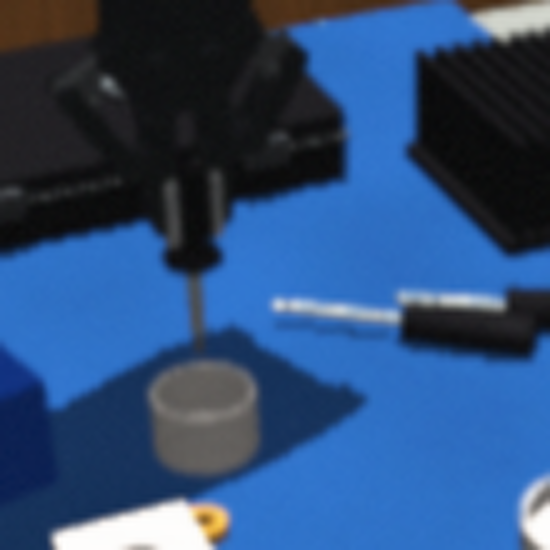

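The tip at crop (200,347) hangs over the pot mouth at (205,391), as predicted. Dip, then go to the screw.

Run:
```python
from h import *
servo_line([*P,159],velocity=100); pause(0.3); st('dip')
servo_line([*P,250],velocity=150)
servo_line([*C,262],velocity=250); pause(0.2); st('above')
shot('side','scr1',(240,160,110,140),4)
shot('top','scr1t',(285,140,100,100),5)
print(proj('side',[[*C,120],[*C,92]])-np.array([240,160]))
```

```text
dip t 7.3 p [556.7 220.1 159.5] f [-0.78 -0.34 -1.32] m [0.04 0.01 0.03] w 14.95 j6 1.947
above t 10.05 p [ 556.1 -190.6  262. ] f [ 0.71  0.27 -0.8 ] m [0.02 0.03 0.02] w 15.39 j6 1.24
[[61.06169551 82.05099939]
 [60.40460364 92.97039749]]
```

View pics/scr1.png

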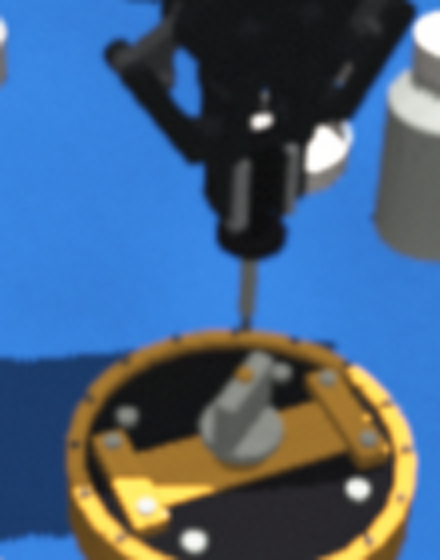

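The tip at crop (246,328) is directly above the stud at (245,372), as predicted. Descend until contact.

Run:
```python
from h import *
servo_line([*C,239],velocity=80); pause(0.1)
f0=np.mean([ (pause(0.03),read_state()['ft_force'][2])[1] for _ in range(5)])
z=239
while z>227:
    z-=1; servo_line([*C,z],velocity=30)
    f=np.mean([ (pause(0.02),read_state()['ft_force'][2])[1] for _ in range(4)])
    print(z,round(f-f0,2))
    if f-f0>4: break
pause(0.15); st('touch'); shot('side','touch',(240,160,110,140),4)
```

```text
238 0.04
237 -0.04
236 0.24
235 0.03
234 5.64
touch t 12.58 p [ 556.1 -191.3  234.3] f [-0.95 -0.51  5.31] m [ 0.03  0.26 -0.02] w 15.19 j6 1.24
```

View pics/touch.png

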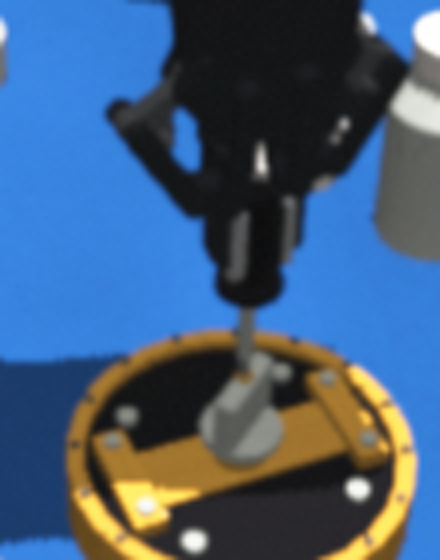

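The tip sits on the stud with 5 N at the expected height. Return the applicator.

Run:
```python
from h import *
servo_line([*C,262],velocity=100)
servo_line([*B,245],velocity=250); pause(0.15)
servo_line([*B,185],velocity=120); st('in')
shot('side','ins',(190,130,100,110),5)
servo_line([*B,157],velocity=80); pause(0.1)
f0=np.mean([ (pause(0.03),read_state()['ft_force'][2])[1] for _ in range(4)])
z=157
while z>150:
    z-=1; servo_line([*B,z],velocity=30)
    f=np.mean([ (pause(0.02),read_state()['ft_force'][2])[1] for _ in range(4)])
    print(z,round(f-f0,2))
    if f-f0>2.5: break
st('seat')
```

```text
in t 15.07 p [470.7  57.2 185.5] f [-0.09  0.31  0.22] m [ 0.01 -0.03 -0.03] w 15.22 j6 1.692
156 0.59
155 0.29
154 0.24
153 0.05
152 11.93
seat t 17.43 p [470.6  57.3 152.5] f [-3.22 -0.81 11.91] m [-0.11  0.8   0.01] w 15.67 j6 1.692
```

View pics/ins.png

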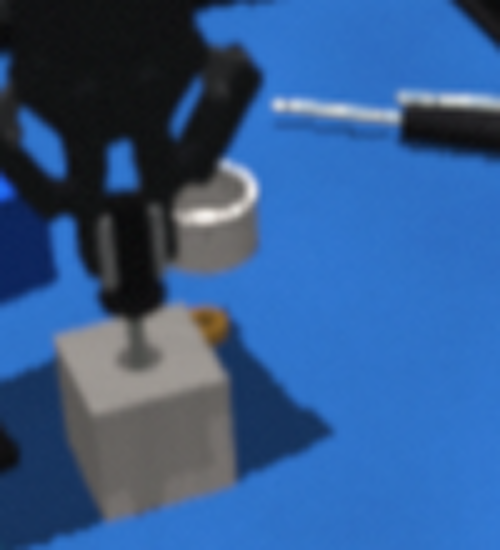

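Stem is in the bore and the collar is on the block. Back off a hair, release, rise and look.

Run:
```python
from h import *
servo_line([*B,152.4],velocity=30)
command_gripper(50); pause(0.2); st('rel')
servo_line([*B,240],velocity=150)
goto([*C,230],ori(-54.5)); pause(0.1); st('scr')
shot('side','rel',(190,130,100,110),4); shot('side','scr2',(240,160,110,140),4)
shot('top','relt',(180,160,110,100),4)
a=[cv2.imread(f'pics/{n}.png')[:400] for n in('rel','relt')]
cv2.imwrite('pics/both.png',np.hstack([a[0],a[1][:, :400]]))
```

```text
rel t 18.31 p [470.5  57.3 152.4] f [ 0.76  0.42 -0.21] m [-0.01 -0.01  0.02] w 50.34 j6 1.692
scr t 20.17 p [ 556.  -189.7  230.2] f [0.16 0.08 0.35] m [ 0.03 -0.    0.08] w 50.33 j6 2.19
```

View pics/both.png

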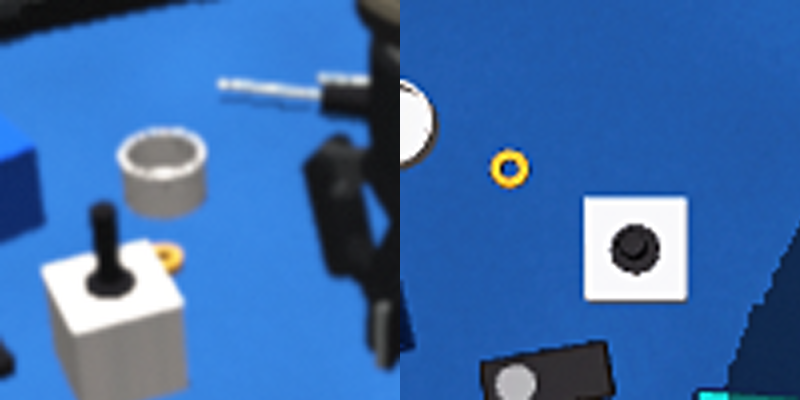

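View pics/scr2.png

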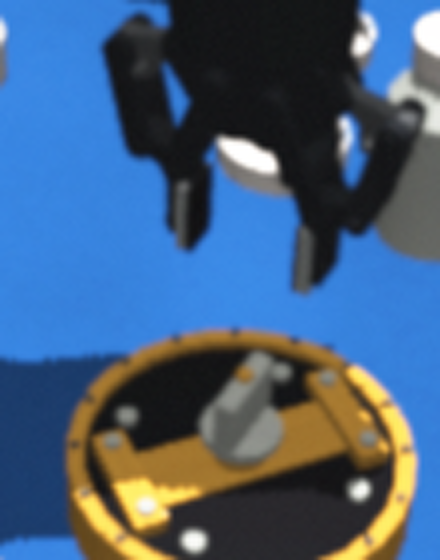

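Applicator is back upright and centred in its block; pot and spacer look unmoved. Flip the wrist to the mid-range equivalent and grip the wing.

Run:
```python
from h import *
q=np.array(read_state()['joint_positions']);q[5]-=np.pi
goto_joints(list(q)); st('flip')
servo_line([*C,180],ori(125.5),velocity=120)
servo_line([*C,134],velocity=80); pause(.1);st('down')
command_gripper(5,50); pause(.1); st('grip')
shot('side','grip',(240,160,110,140),4)
```

```text
flip t 22.97 p [ 556.1 -190.1  230.3] f [-0.48 -1.01 -0.64] m [-0.05  0.02  0.01] w 49.8 j6 -0.951
down t 24.36 p [ 556.3 -191.3  134.6] f [ 0.63 -0.48  0.44] m [0.01 0.01 0.04] w 49.86 j6 -0.951
grip t 24.88 p [ 555.9 -190.9  134.4] f [-3.45  2.92  6.52] m [0.6  0.61 0.03] w 11.19 j6 -0.951
```

View pics/grip.png

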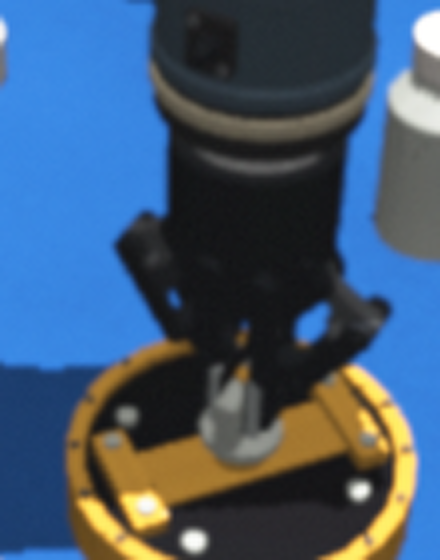

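The wing is between the pads (11.2 mm). Turn clockwise while watching the moment.

Run:
```python
from h import *
def mz(n=3): return np.mean([(pause(0.02),read_state()['moment'][2])[1] for _ in range(n)])
q=list(read_state()['joint_positions']); j0=q[5]; print('base',round(mz(),3))
for k in range(40):
    a=20 if k==0 else 20+2.5*k
    q[5]=j0+np.radians(a); goto_joints(q); m=mz(); s=read_state()
    print(a,round(np.degrees(s['joint_positions'][5]-j0),2),round(m,3),s['time'].__round__(2),round(s['grip_width'],2))
    if abs(m)>0.6: break
    if a>=60: break
st()
```

```text
base -0.016
20 19.72 -0.083 25.46 11.08
22.5 22.22 -0.047 25.76 10.87
25.0 24.72 -0.077 26.06 11.14
27.5 27.22 -0.045 26.36 11.29
30.0 29.72 -0.048 26.66 11.02
32.5 32.22 -0.052 26.96 11.34
35.0 34.72 -0.079 27.26 11.15
37.5 37.22 -0.031 27.56 11.16
40.0 39.67 0.986 27.86 11.36
 t 27.86 p [ 555.6 -190.3  134.4] f [-4.2   7.32  5.11] m [1.37 0.79 1.02] w 11.36 j6 -0.258
```

Firm stop at about 38–39.5° clockwise (moment jumps to 1 N m), matching the allowed start of ≥0.6 rad. I hold briefly, check the bar direction as an independent reference, then back off 90°.

Run:
```python
from h import *
b=np.array([[157,77],[241,80],[152,298],[238,300]])/5+[295,152]-0.5+0.1
w=plane('top',b,44); v=(w[0]+w[1]-w[2]-w[3])[:2]; v2=(w[0]-w[1]+w[2]-w[3])[:2]
print('bar yaw',np.degrees(np.arctan2(v[1],v[0])),'cross',np.degrees(np.arctan2(v2[1],v2[0]))-90)
pause(0.25); st('hold at seat'); shot('top','seat',(285,140,100,100),5)
q=list(read_state()['joint_positions']); j0=-0.951
for a in (20,-20,-51.5):
    q[5]=j0+np.radians(a); goto_joints(q); s=read_state(); print(a,round(np.degrees(s['joint_positions'][5]-j0),2),np.round(s['moment'],2),round(s['time'],2),round(s['grip_width'],2))
pause(.3); st('end')
shot('side','end',(240,160,110,140),4); shot('top','endt',(285,140,100,100),5)
```

```text
bar yaw -2.2860366873854803 cross -1.7779584780920459
hold at seat t 28.11 p [ 555.6 -190.3  134.4] f [-4.19  8.15  4.7 ] m [1.4  0.75 0.98] w 11.37 j6 -0.259
20 20.07 [-0.52  0.11  0.04] 28.58 10.84
-20 -19.92 [-1.46 -0.67  0.12] 29.29 11.11
-51.5 -51.42 [-1.73 -1.59  0.07] 29.88 11.03
end t 30.18 p [ 556.6 -191.2  134.5] f [ 7.55 -8.99 -9.07] m [-1.68 -1.69  0.11] w 10.87 j6 -1.848
```

View pics/end.png

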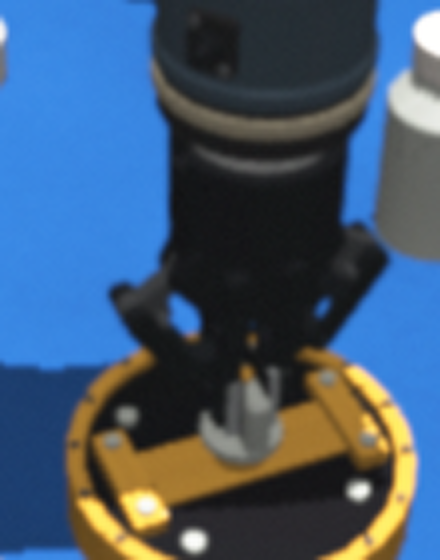

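View pics/endt.png

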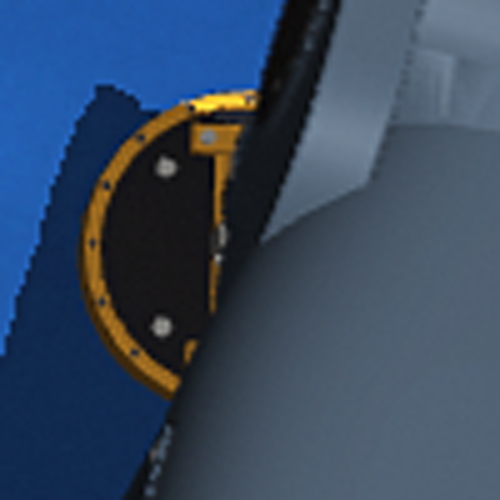

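The wing now stands across the bar; wrist angle gives about 90° from the stop, and the bar yaw (−2.1°) agrees with the seat direction (about −3°). One last check of the bench, then hand in.

Run:
```python
from h import *
shot('side','fin',None,1.5625)
```

```text
(no output)
```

View pics/fin.png

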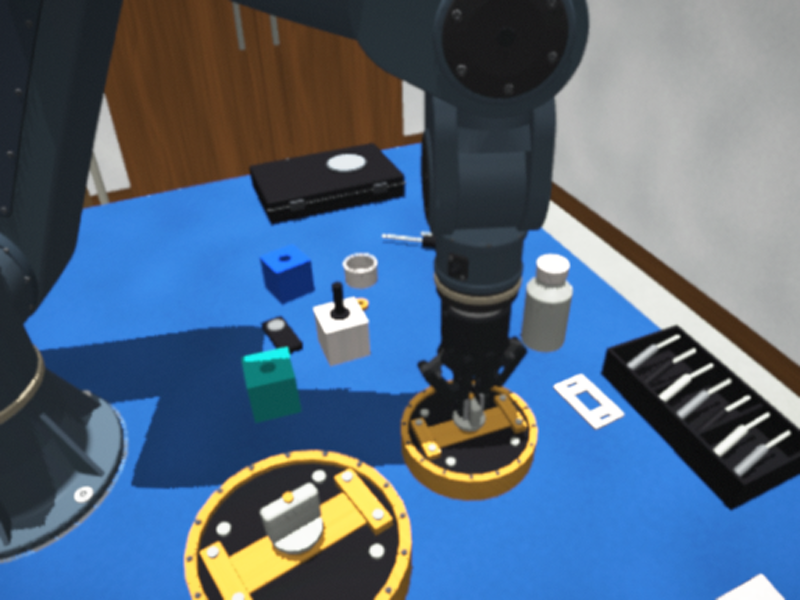

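The applicator (340,300) stands in its block; the pot (360,270) and everything else in view are where they were at the start, with the gripper on the wing at (470,405).

Run:
```python
from h import *
st('before'); close_job()
```

```text
before t 30.33 p [ 556.7 -191.2  134.5] f [  8.62  -7.94 -10.12] m [-1.73 -1.64  0.03] w 11.17 j6 -1.848
the job is handed in; nothing more can be done
```

The job is done and handed in at 30.3 s, with the thumbscrew still gripped a quarter turn back from its seat. No verdict was reported.

- **Applicator:** I dipped the tip about 18 mm below the pot's rim, then touched it to the thumbscrew's stud at about 5 N. I put it back in its block and released it. The pictures show it upright and centred there.
- **Thumbscrew:** I turned it clockwise about 38–39° until it hit a firm stop, where the moment jumped to about 1 N m. After holding there, I backed it off about 90° by the wrist angle.
- **Seat check:** The seat direction, about −3°, agrees with the direction of the instrument's bar in the camera image, about −2°.
- **Bench:** In the last side picture the pot and the bystanders in view look unmoved. The arm hid both dishes and most of the screwdrivers, so I could not recheck those, but the gripper never went near them.
- **Unexplained reading:** The moment while turning freely had the opposite sign to the expected screw friction, at about −0.05 N m. I took this as sensor bias.

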